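# Park the cart upright behind the retaining post

### The job

Push the aluminium cart upright along the worktop into its bay: nudge one end in behind the steel post, then swing the other end in, until the bar lies flat along the bay's back stop between the two cheeks. Only push it; never lift it or tip it over, and leave the other things on the worktop where they are.

Things in the scene. Friction and masses are not known exactly. Their poses are not given: they have to be found in the camera images.
- profile: the loose bar (cart upright): aluminium profile 250 mm long, 32 wide, 24 high, about 250 g, dark grooves, black cap on one end, orange on the other. Lies on the worktop in front of the bay, roughly parallel to it, shifted to the side away from the post, black end nearer the post. Origin at the centre of its underside; y runs along it to the orange end, z up
- end_black (a point): centre of the bar's black end face, 12 mm above its underside, at y = -125 mm in the bar's frame
- end_orange (a point): centre of the bar's orange end face, 12 mm above its underside, at y = +125 mm in the bar's frame
- bay: fixed bay on the worktop: grey back stop and two side cheeks, 40 mm high, 12 mm thick, open to the robot; flush blue floor patch. Origin on the worktop, middle of the stop's front face; x points into the stop (away from the robot), y left along it. Stop's front face at x = 0; cheeks' inner faces at y = -155 and +155 mm, from x = 0 to -72 mm. Place and yaw vary
- post: fixed upright steel post with a red band, 28 mm in diameter, 70 mm high, just before the bay's mouth on its right (-y) part, near x = -86, y = -62 to -76 mm in the bay's frame: 72 mm is left between it and the back stop, and the bar cannot go straight in. Origin at the centre of its foot
- water_bottle: bystander: clear bottle with black cap, 52 mm in diameter, 130 mm high, left side; origin at the centre of its underside
- amber_jar: bystander: small amber jar with white cap, 44 mm in diameter, 65 mm high, on the right in front of the bay; origin at the centre of its underside
- eyepiece: bystander: black round eyepiece cap, 52 mm in diameter, 50 mm high, right of the bay; origin at the centre of its underside
- screwdriver: bystander: screwdriver with red handle, lying behind the bay's back stop
- valve_box: bystander: small cardboard box 60 x 90 x 40 mm behind the bay's back stop; origin at the centre of its underside
- steel_bowl: bystander: steel bowl, 100 mm in diameter, 40 mm high, far left; origin at the centre of its underside

How it is judged:
On the way:
1. one end of the bar is in behind the post (past it, between it and the back stop) while the other end is still out in front of the bay (((y of end_black in the frame of post below -0.003 m and x of end_black in the frame of bay above -0.072 m and x of end_orange in the frame of bay below -0.072 m) or (y of end_orange in the frame of post below -0.003 m and x of end_orange in the frame of bay above -0.072 m and x of end_black in the frame of bay below -0.072 m))), for 0.1 s.
At the end, for the whole second after the job is handed in: the bar lies flat and still in the bay, between the cheeks and behind the post, with the centres of both end faces 8 to 24 mm from the back stop's front face (16 mm is perfectly flush) (x of end_black in the frame of bay between -0.024 and -0.008 m and y of end_black in the frame of bay between -0.157 and 0.157 m and height (world z) of each of end_black, end_orange below 0.018 m and x of end_orange in the frame of bay between -0.024 and -0.008 m and y of end_orange in the frame of bay between -0.157 and 0.157 m and angle between profile's own z axis and vertical below 0.1 rad and linear speed of profile below 0.01 m/s); the robot touches nothing.
It fails at once if the bar is lifted (an end more than 12 mm off the worktop) (height (world z) of any of end_black, end_orange above 0.024 m).
It fails at once if the bar is tipped over (angle between profile's own z axis and vertical above 0.4 rad).
It fails at once if a bystander is moved by more than 20 mm (distance of any of water_bottle, amber_jar, eyepiece, screwdriver, valve_box, steel_bowl from where it was at the start of the episode above 0.02 m).
It also fails if it takes over 64 s, if anything falls off the work surface, if the arm or the gripper's body presses on something with over 40 N, if the wrist force passes 120 N, or if a joint passes its speed limit or range.

### The arm

A 7-joint arm with a two-finger parallel gripper is mounted at the origin on the work surface. World frame = base frame: x ahead of the robot, y to its left, z up, the work surface at z = 0. Lengths are in m, angles in rad, forces in N, time in s.
With the tool pointing down it reaches from about 0.425 to 0.875 m from the base axis. Payload 4.7 kg.
Tool frame: the origin (TCP) lies midway between the tips of the shut fingers; the grasp point (between the pads) lies 19 mm behind it; y points along the fingers, z is the direction in which the jaws open and shut, and the axes are right-handed (so a half turn about y gives the same grasp; the last joint's range is limited). The gripper opens to 87 mm and grips with 3 to 60 N. Pads are 19 mm wide; open, the fingers measure 117 mm over their backs; the gripper's body (75 mm by 190 mm) begins 51 mm behind the grasp point.
Start: joints at [1.254, 0.321, -0.07, 1.45, 0.023, 1.371, -0.057], TCP at [0.211, -0.615, 0.223] pointing down, gripper open.
Joint ranges: [-2.86, 2.86], [-0.3, 2.09], [-1.38, 1.24], [0.06, 2.45], [-1.56, 4.7], [0.09, 2.05], [-2.69, 2.69]. Speed limits (rad/s): [2.57, 2.57, 3.14, 3.14, 3.14, 3.14, 3.14].

### API

Orientations are given as a rotation vector (axis times angle).
In Python, from bench import ctrl gives the robot as it stands.
- The arm moves only by the tool play_rows, never from a script. Its arguments are lists of equal length, an entry for each row: "translation": the shift along the tool's x, y, z in mm, a list of three; "turn": the turn, a rotation vector about the tool's x, y, z in rad, a list of three; "fingers": the opening, from -1 (shut) to 1 (fully open), so that 0 is half open. In form: {"translation": [[dx, dy, dz], ...], "turn": [[wx, wy, wz], ...], "fingers": [fingers, ...]}. A call has exactly 10 rows; each row shifts and turns the commanded pose from where the row before left it, along the tool's axes as they then stand; what a row does not reach is not made up. A row lasts 1/12 s, in which the tool goes at most 41.7 mm and 7.16 degrees, less where a joint would pass 70% of its speed; a pose out of reach is approached as far as the arm can. A call with a gripper value outside its range is refused whole. The fingers move at their own pace and stop on an object; "grip_force" is the grip in N (left out, the last holds). Time passes only in rows, so rows that do not move let the fingers close, or fill a call up. It gives the time, the measured TCP pose, the force and the opening at its end, in the units of the state.
- ctrl.get_state(): the state, without advancing time (a new reading comes with each control period).
- ctrl.get_image(name): name is "side" or "top" or "wrist"; returns the picture (400x640x3 uint8, blue, green, red); there is no depth.
- ctrl.camera_info(name): a dict with "camera_matrix" (3x3 intrinsics, pixels), "R" (3x3) and "t" (3): a world point X has camera coordinates R X + t. Camera axes: x right, y down, z forward; pixel columns grow to the right and rows downward; lengths in m; the calibration is good to about 2 mm. The wrist camera is an equidistant fisheye: a pixel r from the principal point sees the ray r / f radians off the axis. A picture is of the moment at which its call begins: read the wrist's pose just before it. camera_info takes no time and is no camera call; for the wrist camera it gives the pose at the moment of the call.
- ctrl.close_job(): hands the job in, once; it reports no verdict.
The state is a dict: "time": time; "joint_positions": joint angles; "qd": joint speeds; "joint_torque": joint torques, N m; "position": TCP position; "tool_rot": TCP orientation; "ft_force": force on the tool from outside, world axes, zero at the start; "torque": the same for the moment, N m; "grip_width": opening from 0.0 (shut) to 1.0 (fully open).
Only numpy, scipy, OpenCV 4.12 (cv2) and the standard library are available. Lean on these libraries where they do the work, as an engineer would, in place of code of your own. Each camera call takes 0.05 s, during which the arm holds its last target.

## Working session

There is one attempt and no reset: what is moved stays moved. The work goes in short steps, Python scripts to look and compute and a tool call to move; the robot and the scene stay as the last step left them, time stands still between calls to the robot, and variables do not carry over. Pictures are saved under pics/ and viewed, and the job is handed in when it is done.

Besides the shell and the picture viewer there is one more tool, called after "Request:" as a command line: name --argument value ..., lists and objects as JSON in quotes. play_rows: Moves the arm, as the interface text tells. Its arguments: {"type":"object","properties":{"translation":{"type":"array"},"turn":{"type":"array"},"fingers":{"type":"array"},"grip_force":{"type":"number"}},"required":["translation","turn","fingers"]}

```bash
ls; mkdir -p pics
python3 - <<'E'
from bench import ctrl
import cv2,numpy as np
s=ctrl.get_state();print(s)
for n in["top","side"]:
    im=ctrl.get_image(n);cv2.imwrite(f"pics/{n}0.png",im)
    c=ctrl.camera_info(n);print(n,c)
E
```

```text
pics
{'time': 0.0, 'joint_positions': array([ 1.25407299,  0.32179798, -0.07003154,  1.45165973,  0.02262445,
        1.37078543, -0.05691395]), 'qd': array([-1.57241700e-03, -1.50604425e-05,  2.62882518e-03,  7.57850141e-05,
        6.01258395e-04, -2.92742458e-04,  1.04018025e-03]), 'joint_torque': array([-9.77288109e-04, -4.91284704e+01, -4.04574433e-01, -3.12533391e+01,
       -6.40514656e-02,  4.36721637e-02,  1.68771858e-04]), 'position': array([ 0.21087152, -0.61427165,  0.22148501]), 'tool_rot': array([-0.34138438,  2.04430527, -2.04055371]), 'ft_force': array([-0.94869166,  0.02335466,  0.18493769]), 'torque': array([ 0.01420103, -0.02443408, -0.04788042]), 'grip_width': 0.9999154256552218}
top {'camera_matrix': array([[480.08086501,   0.        , 313.90259833],
       [  0.        , 480.08086501, 201.38599772],
       [  0.        ,   0.        ,   1.        ]]), 'R': array([[-0.01748544, -0.99974586, -0.01422963],
       [-0.99640655,  0.01860314, -0.08263123],
       [ 0.08287494,  0.01273366, -0.9964786 ]]), 't': array([0.0732062 , 0.58769963, 1.46583646])}
side {'camera_matrix': array([[496.18748382,   0.        , 318.71460653],
       [  0.        , 496.18748382, 206.88667883],
       [  0.        ,   0.        ,   1.        ]]), 'R': array([[-0.98437602, -0.17467348,  0.02220413],
       [-0.1090196 ,  0.50558705, -0.85586007],
       [ 0.13826994, -0.84490882, -0.5167306 ]]), 't': array([0.58864061, 0.08169228, 1.28916305])}
```

View pics/top0.png

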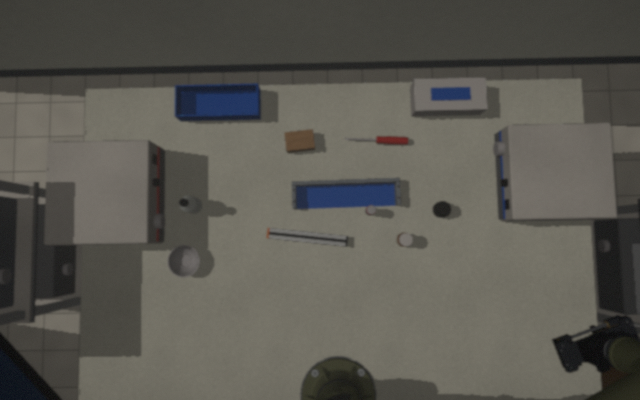

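View pics/side0.png

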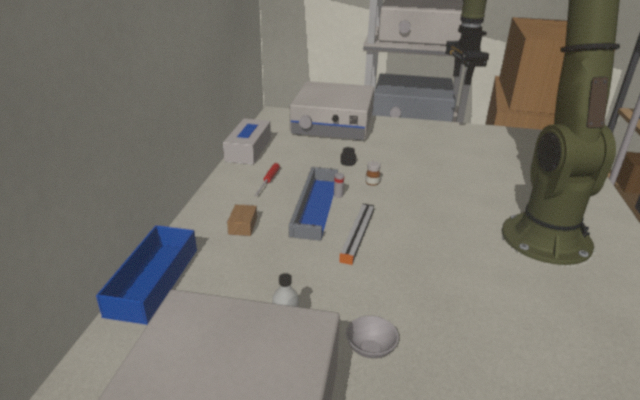

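The top view shows the bay at about (347,195), the post at (371,210), the bar from orange (268,232) to black (348,241), and the jar at (405,240). I'll zoom in to get precise pixels.

```bash
cat > h.py <<'E'
import numpy as np,cv2
from bench import ctrl
def ray(n,uv,z):
    c=ctrl.camera_info(n);K,R,t=c["camera_matrix"],c["R"],c["t"]
    uv=np.atleast_2d(np.array(uv,float))
    d=(np.linalg.inv(K)@np.c_[uv,np.ones(len(uv))].T).T@R
    o=-R.T@t
    return (o+d*((z-o[2])/d[:,2])[:,None])[:,:2]
def proj(n,X):
    c=ctrl.camera_info(n);p=np.atleast_2d(X)@c["R"].T+c["t"];p=p@c["camera_matrix"].T
    return p[:,:2]/p[:,2:]
E
python3 - <<'E'
import cv2
a=cv2.imread("pics/top0.png")[165:260,255:455];cv2.imwrite("pics/t0z.png",cv2.resize(a*1,None,fx=4,fy=4,interpolation=cv2.INTER_CUBIC))
a=cv2.imread("pics/side0.png")[140:270,270:400];cv2.imwrite("pics/s0z.png",cv2.resize(a,None,fx=4.5,fy=4.5,interpolation=cv2.INTER_CUBIC))
E
```

```text
(no output)
```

View pics/t0z.png

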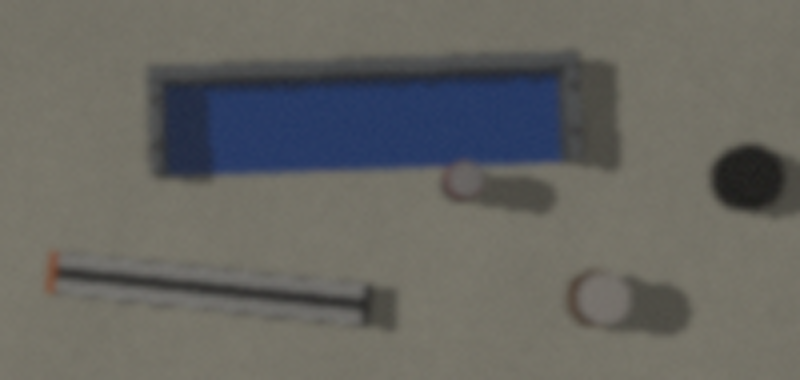

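View pics/s0z.png

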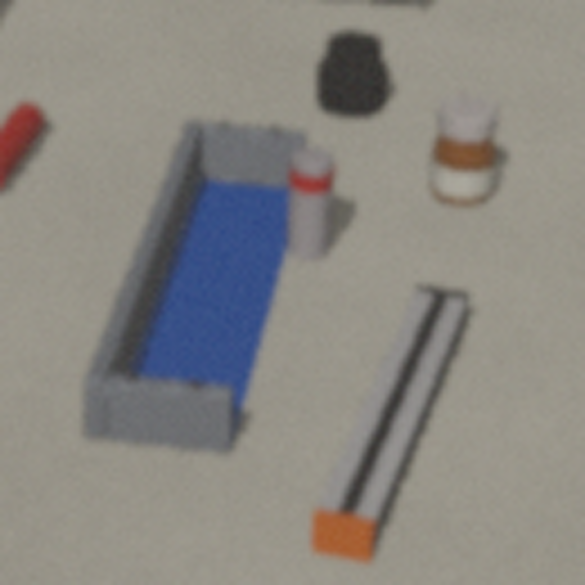

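```bash
cat >> h.py <<'E'
def T(p,f=4.,o=(255,165)): p=np.atleast_2d(np.array(p,float)); return (p+.5)/f-.5+np.array(o)
E
python3 - <<'E'
from h import *
t=T
print("stop rear top corners",ray("top",t([(149,66),(579,52)]),.04))
print("mouth outer top cnr",ray("top",t([(151,175),(581,160)]),.04))
print("stop front top edge",ray("top",t([(163,81),(562,68)]),.04))
print("patch front floor",ray("top",t([(212,174),(562,161)]),0))
print("bar ends top face oL oR bL bR",ray("top",t([(50,251),(49,294),(371,285),(368,326)]),.024))
print("post top",ray("top",t([(466,180)]),.07))
print("jar",ray("top",t([(604,299)]),.065))
s=lambda p:T(p,4.5,(270,140))
print("side: orange base",ray("side",s([(313,551),(373,561)]),0.),"orange top",ray("side",s([(315,511),(378,521)]),.024),"black top",ray("side",s([(417,288),(468,294)]),.024))
print("post foot front",ray("side",s([(307,255)]),0),"post top",ray("side",s([(314,162)]),.07))
print("bay patch near cnr",ray("side",s([(143,378),(236,405)]),0), "outer left rim",ray("side",s([(88,384),(236,390)]),.04))
c=ctrl.camera_info("top");print(-c["R"].T@c["t"])
E
```

```text
stop rear top corners [[ 0.6516704   0.12925692]
 [ 0.65613554 -0.20198785]]
mouth outer top cnr [[ 0.5673629   0.12887434]
 [ 0.57279274 -0.20083509]]
stop front top edge [[ 0.63981814  0.11861658]
 [ 0.64399478 -0.18854854]]
patch front floor [[ 0.57003893  0.08305896]
 [ 0.57520296 -0.19254792]]
bar ends top face oL oR bL bR [[ 0.51094393  0.20886508]
 [ 0.47775899  0.20995187]
 [ 0.48030859 -0.03881869]
 [ 0.44886623 -0.03577912]]
post top [[ 0.55715651 -0.10930123]]
jar [[ 0.46637561 -0.21048157]]
side: orange base [[0.51136141 0.20892062]
 [0.47911638 0.21102353]] orange top [[0.51178058 0.20590221]
 [0.47824598 0.2078518 ]] black top [[ 0.48226562 -0.03488724]
 [ 0.45085122 -0.03432685]]
post foot front [[ 0.55928304 -0.10242872]] post top [[ 0.55731574 -0.0991735 ]]
bay patch near cnr [[0.63369421 0.06328533]
 [0.57485167 0.08021435]] outer left rim [[0.65001903 0.13581453]
 [0.56827295 0.12465268]]
[0.46538668 0.04358908 1.5102787 ]
```

Run:
```python
from h import *
from scipy.spatial.transform import Rotation as R
s=ctrl.get_state();M=R.from_rotvec(s["tool_rot"]).as_matrix();print(M.round(3),s["time"])
c=ctrl.camera_info("wrist");print(c)
```

```text
[[-0.946 -0.001  0.325]
 [-0.325  0.002 -0.946]
 [ 0.    -1.    -0.002]] 0.1
{'camera_matrix': array([[309.70691629,   0.        , 317.02457371],
       [  0.        , 309.70691629, 197.95832981],
       [  0.        ,   0.        ,   1.        ]]), 'R': array([[ 0.32545875, -0.94555521, -0.00139408],
       [-0.91451184, -0.31514767,  0.2536731 ],
       [-0.24030126, -0.08128523, -0.967289  ]]), 't': array([-0.65022719, -0.03063417,  0.39036332])}
```

Request:
play_rows --translation '[[0,0,0],[0,0,0],[0,0,0],[-25,5,-25],[-25,5,-25],[-25,5,-25],[-25,5,-25],[-25,5,-25],[-25,5,-25],[-25,5,-25]]' --turn '[[0,0.11,0],[0,0.11,0],[0,0.111,0],[0,0,0],[0,0,0],[0,0,0],[0,0,0],[0,0,0],[0,0,0],[0,0,0]]' --fingers '[-1,-1,-1,-1,-1,-1,-1,-1,-1,-1]'

```text
time: 0.93
position: [0.3869, -0.4382, 0.1869]
tool_rot: [0.0, -2.221, 2.221]
ft_force: [0.7, -0.3, 0.0]
grip_width: 0.327
```

Request:
play_rows --translation '[[-12,3,-38],[-12,3,-38],[-12,3,-38],[-12,3,-38],[-12,3,-38],[0,3,-38],[0,3,-38],[0,3,-38],[0,3,-38],[0,3,-38]]' --turn '[[0,0,0],[0,0,0],[0,0,0],[0,0,0],[0,0,0],[0,0,0],[0,0,0],[0,0,0],[0,0,0],[0,0,0]]' --fingers '[-1,-1,-1,-1,-1,-1,-1,-1,-1,-1]'

```text
time: 1.77
position: [0.4455, -0.0581, 0.1572]
tool_rot: [-0.0, -2.221, 2.222]
ft_force: [0.7, -0.5, 0.1]
grip_width: 0.004
```

Request:
play_rows --translation '[[8,0,-18],[8,0,-18],[0,25,0],[0,25,0],[0,25,0],[0,25,0],[0,25,0],[0,20,0],[0,0,0],[0,0,0]]' --turn '[[0,0,0],[0,0,0],[0,0,0],[0,0,0],[0,0,0],[0,0,0],[0,0,0],[0,0,0],[0,0,0],[0,0,0]]' --fingers '[-1,-1,-1,-1,-1,-1,-1,-1,-1,-1]'

```text
time: 2.6
position: [0.4291, -0.0236, 0.0119]
tool_rot: [0.003, -2.221, 2.219]
ft_force: [-0.1, -0.0, 0.5]
grip_width: 0.005
```

```bash
cat >> h.py <<'E'
def snap(k):
    for n,o,w in (("top",(230,160),(220,110)),("side",(250,130),(170,140))):
        a=ctrl.get_image(n);cv2.imwrite(f"pics/{n}{k}.png",a)
        b=a[o[1]:o[1]+w[1],o[0]:o[0]+w[0]];cv2.imwrite(f"pics/{n[0]}{k}z.png",cv2.resize(b,None,fx=3.5,fy=3.5,interpolation=cv2.INTER_CUBIC))
    s=ctrl.get_state();print(s["time"],s["position"],s["ft_force"])
tz=lambda p:T(p,3.5,(230,160))
sz=lambda p:T(p,3.5,(250,130))
E
python3 -c "from h import *;snap(1)"
```

```text
2.7 [ 0.4311736  -0.02387611  0.01362482] [-0.84143676  0.49491142 -0.25882738]
```

View pics/s1z.png

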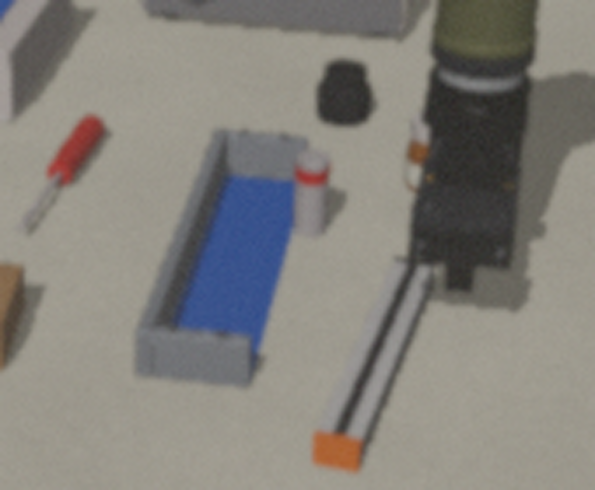

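View pics/t1z.png

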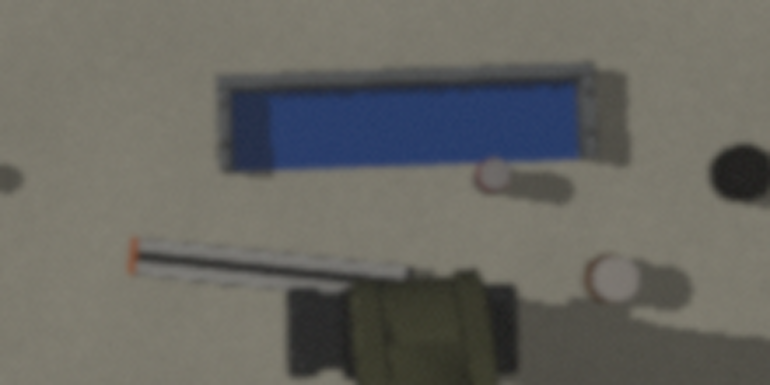

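Request:
play_rows --translation '[[-8,0,0],[-9,0,0],[-9,0,0],[-9,0,0],[-9,0,0],[-9,0,0],[-9,0,0],[-9,0,0],[-9,0,0],[-8,0,0]]' --turn '[[0,0,0],[0,0,0],[0,0,0],[0,0,0],[0,0,0],[0,0,0],[0,0,0],[0,0,0],[0,0,0],[0,0,0]]' --fingers '[-1,-1,-1,-1,-1,-1,-1,-1,-1,-1]'

```text
time: 3.53
position: [0.5193, -0.0237, 0.0124]
tool_rot: [0.0, 2.222, -2.221]
ft_force: [-0.0, 0.5, -0.5]
grip_width: 0.002
```

```bash
python3 -c "from h import *;snap(2)"
```

```text
3.6333 [ 0.52006926 -0.02366111  0.01268498] [ 0.05567043 -0.05383261 -1.41324349]
```

View pics/s2z.png

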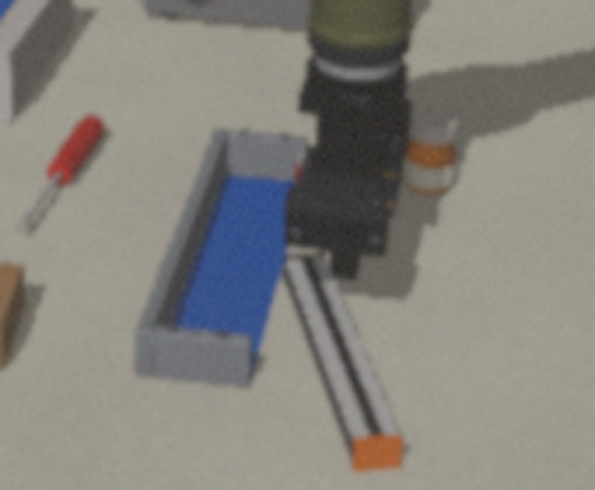

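View pics/t2z.png

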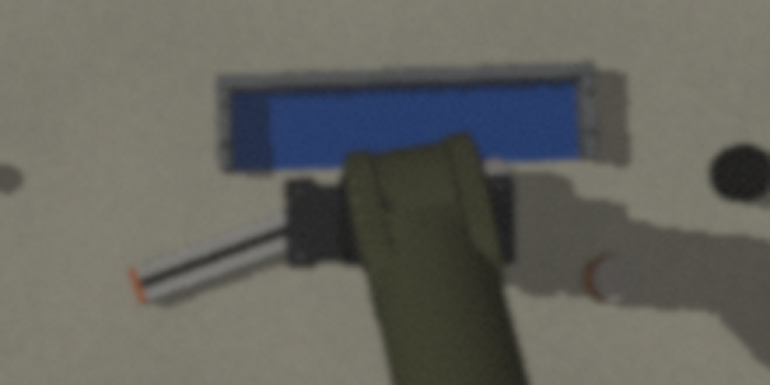

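The bar has swung so that the black end leads, with its orange end at top (137,285). Measuring its pose now.

Run:
```python
from h import *
o=ray("top",tz([(131,268),(143,302)]),.024);print("orange top",o,o.mean(0))
g=ray("top",tz([(147,284),(285,232)]),.024);print("groove",g,np.degrees(np.arctan2(g[1,0]-g[0,0],g[0,1]-g[1,1])))
o=ray("side",sz([(352,441),(402,436)]),.024);print("orange side",o,o.mean(0))
b=ray("side",sz([(287,260),(322,254)]),.024);print("black side",b)
```

```text
orange top [[0.48364008 0.20928832]
 [0.45354184 0.19897161]] [0.46859096 0.20412997]
groove [[0.46930277 0.19527785]
 [0.51297762 0.07267309]] 19.607157597665374
orange side [[0.4859722  0.21047619]
 [0.45351374 0.19798154]] [0.46974297 0.20422887]
black side [[ 0.56502668 -0.01524335]
 [ 0.53926749 -0.03031523]]
```

Request:
play_rows --translation '[[-6,0,0],[-6,0,0],[-6,0,0],[-6,0,0],[0,0,0],[12,0,0],[20,0,0],[0,-35,0],[0,-35,0],[0,-20,0]]' --turn '[[0,0,0],[0,0,0],[0,0,0],[0,0,0],[0,0,0],[0,0,0],[0,0,0],[0,0,0],[0,0,0],[0,0,0]]' --fingers '[-1,-1,-1,-1,-1,-1,-1,-1,-1,-1]'

```text
time: 4.47
position: [0.5116, -0.0238, 0.1057]
tool_rot: [0.004, 2.219, -2.22]
ft_force: [0.2, -0.2, 0.4]
grip_width: 0.002
```

Request:
play_rows --translation '[[5,0,-28],[5,0,-28],[5,0,-28],[5,0,-28],[5,0,-28],[5,0,-28],[5,0,-28],[5,0,-28],[5,0,-20],[5,0,-5]]' --turn '[[0,0,0],[0,0,0],[0,0,0],[0,0,0],[0,0,0],[0,0,0],[0,0,0],[0,0,0],[0,0,0],[0,0,0]]' --fingers '[-1,-1,-1,-1,-1,-1,-1,-1,-1,-1]'

```text
time: 5.3
position: [0.4594, 0.2297, 0.1031]
tool_rot: [-0.005, 2.222, -2.215]
ft_force: [-0.5, 0.2, 0.3]
grip_width: 0.004
```

```bash
python3 -c "from h import *;snap(3)
print(ray('top',[(185,203)],.13),ctrl.get_state()['joint_positions'])"
```

```text
5.4 [0.45933101 0.22635474 0.10259164] [-0.7397843  -0.78949068  0.26816668]
[[0.58246074 0.43452628]] [ 0.18248764  0.19109245 -0.75028453  1.91285536  0.14641121  1.09268492
 -2.19404088]
```

View pics/s3z.png

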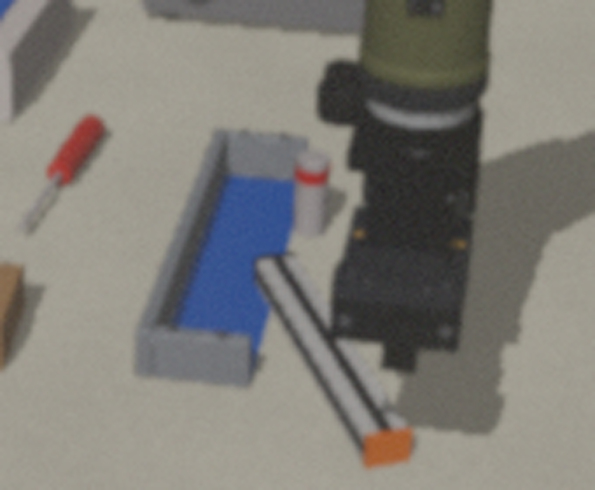

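View pics/t3z.png

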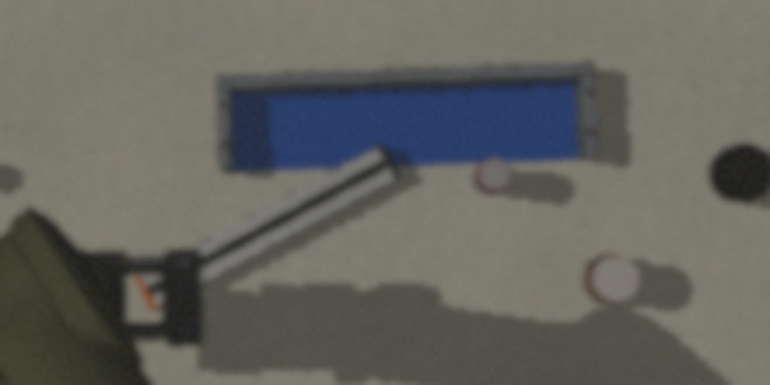

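Run:
```python
from h import *
o=ray("top",tz([(135,278),(153,309)]),.024);print("orange top",o,o.mean(0))
b=ray("top",tz([(380,145),(400,178)]),.024);print("black top",b,b.mean(0))
o=ray("side",sz([(362,436),(411,430)]),.024);print("orange side",o,o.mean(0))
b=ray("side",sz([(256,261),(291,256)]),.024);print("black side",b,b.mean(0))
```

```text
orange top [[0.47476929 0.20583408]
 [0.44724343 0.19020581]] [0.46100636 0.19801994]
black top [[ 0.58856793 -0.01291183]
 [ 0.55892137 -0.02997199]] [ 0.57374465 -0.02144191]
orange side [[0.48003077 0.2035099 ]
 [0.44817156 0.18992313]] [0.46410117 0.19671652]
black side [[ 0.58866385 -0.0085634 ]
 [ 0.5628736  -0.02202752]] [ 0.57576872 -0.01529546]
```

Request:
play_rows --translation '[[0,0,0],[0,0,0],[0,0,0],[0,0,0],[0,0,0],[0,0,0],[0,0,0],[0,0,0],[0,0,0],[0,0,0]]' --turn '[[0,-0.12,0],[0,-0.12,0],[0,-0.12,0],[0,-0.12,0],[0,-0.12,0],[0,-0.12,0],[0,-0.12,0],[0,-0.12,0],[0,-0.12,0],[0,-0.12,0]]' --fingers '[-1,-1,-1,-1,-1,-1,-1,-1,-1,-1]'

```text
time: 6.23
position: [0.4612, 0.2226, 0.1024]
tool_rot: [-1.013, 1.474, -1.477]
ft_force: [0.3, 0.8, -0.6]
grip_width: 0.008
```

Request:
play_rows --translation '[[0,0,0],[0,0,0],[0,0,0],[0,0,0],[0,0,0],[0,0,0],[0,0,0],[0,0,0],[0,0,-10],[0,0,0]]' --turn '[[0,-0.12,0],[0,-0.12,0],[0,-0.12,0],[0,-0.12,0],[0,-0.12,0],[0,-0.12,0],[0,-0.14,0],[0,0,0],[0,0,0],[0,0,0]]' --fingers '[-1,-1,-1,-1,-1,-1,-1,-1,-1,-1]'

```text
time: 7.07
position: [0.4508, 0.2184, 0.1021]
tool_rot: [-1.398, 0.858, -0.858]
ft_force: [0.2, 0.6, 0.2]
grip_width: 0.006
```

Run:
```python
from h import *
from scipy.spatial.transform import Rotation as R
s=ctrl.get_state();print(s["position"],R.from_rotvec(s["tool_rot"]).as_matrix().round(3),s["joint_positions"])
```

```text
[0.45077062 0.21844827 0.1020641 ] [[ 0.452 -0.001  0.892]
 [-0.892 -0.002  0.452]
 [ 0.001 -1.    -0.002]] [ 0.45126882  0.23348682 -1.04424054  1.93091011  0.22721767  1.10443661
 -0.21629817]
```

Request:
play_rows --translation '[[0,20,0],[0,20,0],[0,20,0],[0,15,0],[0,14,0],[0,0,0],[3,0,0],[3,0,0],[3,0,0],[0,0,0]]' --turn '[[0,0,0],[0,0,0],[0,0,0],[0,0,0],[0,0,0],[0,0,0],[0,0,0],[0,0,0],[0,0,0],[0,0,0]]' --fingers '[-1,-1,-1,-1,-1,-1,-1,-1,-1,-1]'

```text
time: 7.9
position: [0.4568, 0.2117, 0.0144]
tool_rot: [-1.396, 0.853, -0.856]
ft_force: [-0.1, 0.3, 0.0]
grip_width: 0.002
```

```bash
python3 -c "from h import *;snap(4)"
```

```text
8.0 [0.45618665 0.2123348  0.01416648] [-1.1624942  -0.04039859  0.12567965]
```

View pics/s4z.png

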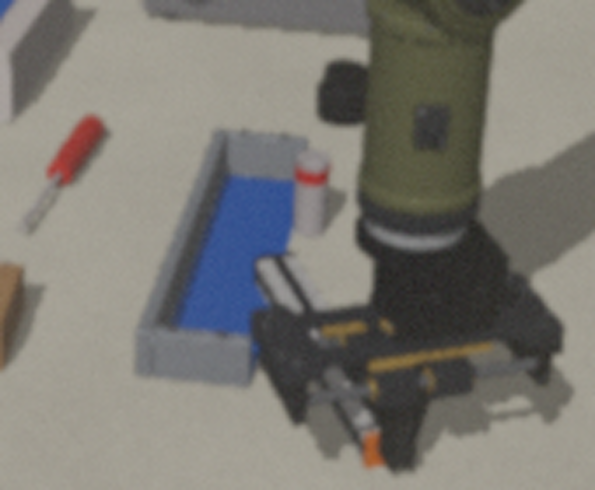

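Run:
```python
from h import *
p=ctrl.get_state()["position"]
for q in (p,[.462,.198,.012],p+[0.0133,.0068,0],p-[0.0133,.0068,0]): print(((proj("side",q)-[250,130]+.5)*3.5-.5).round())
a=cv2.imread("pics/side4.png")[230:270,320:420];cv2.imwrite("pics/s4zz.png",cv2.resize(a,None,fx=8,fy=8,interpolation=cv2.INTER_CUBIC))
```

```text
[[395. 460.]]
[[388. 449.]]
[[374. 463.]]
[[416. 456.]]
```

View pics/s4zz.png

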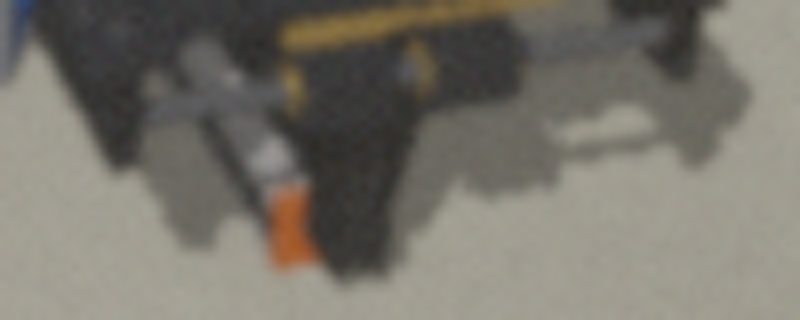

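Request:
play_rows --translation '[[0,0,10],[3,0,0],[6,0,1],[6,0,1],[6,0,1],[6,0,1],[6,0,1],[6,0,1],[6,0,1],[0,0,0]]' --turn '[[0,0,0],[0,0,0],[0,0.01,0],[0,0.01,0],[0,0.01,0],[0,0.01,0],[0,0.01,0],[0,0.01,0],[0,0.01,0],[0,0,0]]' --fingers '[-1,-1,-1,-1,-1,-1,-1,-1,-1,-1]'

```text
time: 8.83
position: [0.4911, 0.1776, 0.0134]
tool_rot: [-1.374, 0.908, -0.91]
ft_force: [0.0, -0.3, -0.1]
grip_width: 0.005
```

```bash
python3 -c "from h import *;snap(5)"
```

```text
8.9333 [0.49032695 0.17829206 0.01327709] [-0.2547952  -1.65198053 -0.58805789]
```

View pics/s5z.png

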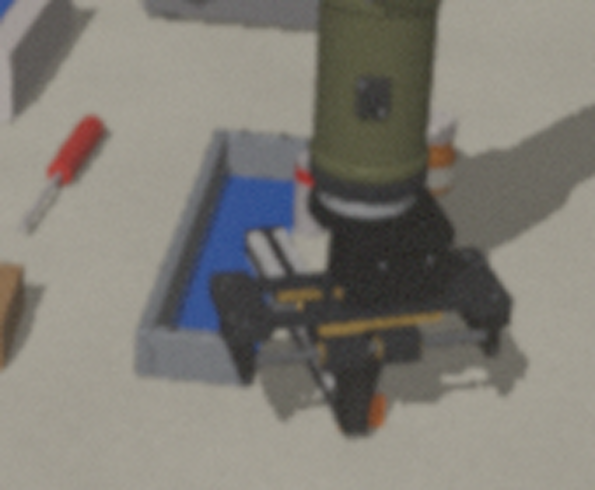

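View pics/t5z.png

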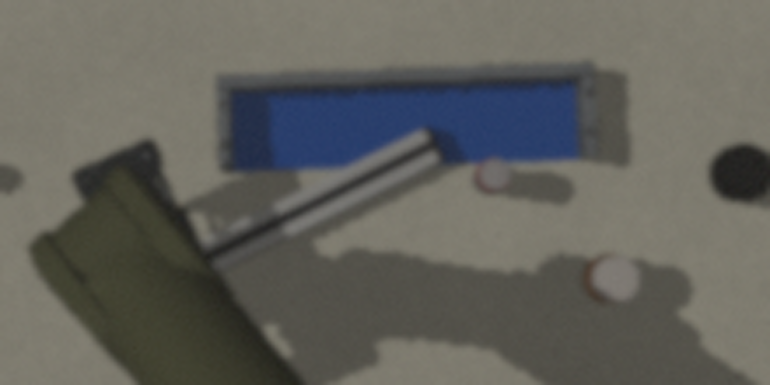

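Run:
```python
from h import *
b=ray("top",tz([(428,127),(442,161)]),.024);print("black top",b,b.mean(0))
g=ray("top",tz([(215,253),(425,150)]),.024);print("groove",g,np.degrees(np.arctan2(g[1,0]-g[0,0],g[0,1]-g[1,1])))
```

```text
black top [[ 0.60379979 -0.05582529]
 [ 0.57332208 -0.06748622]] [ 0.58856094 -0.06165575]
groove [[ 0.49554919  0.13484214]
 [ 0.58337632 -0.05267694]] 25.096686685900387
```

Request:
play_rows --translation '[[-2,0,-5],[3,0,0],[6,0,0],[6,0,0],[6,0,0],[6,0,0],[6,0,0],[6,0,0],[6,0,0],[0,0,0]]' --turn '[[0,0,0],[0,0,0],[0,0.01,0],[0,0.01,0],[0,0.01,0],[0,0.01,0],[0,0.01,0],[0,0.01,0],[0,0,0],[0,0,0]]' --fingers '[-1,-1,-1,-1,-1,-1,-1,-1,-1,-1]'

```text
time: 9.77
position: [0.502, 0.1357, 0.0135]
tool_rot: [-1.353, 0.953, -0.954]
ft_force: [-0.1, 0.4, 0.6]
grip_width: 0.004
```

```bash
python3 -c "from h import *;snap(6)"
```

```text
9.8667 [0.50155738 0.13696927 0.01359964] [0.04412075 0.14897735 0.0984332 ]
```

View pics/s6z.png

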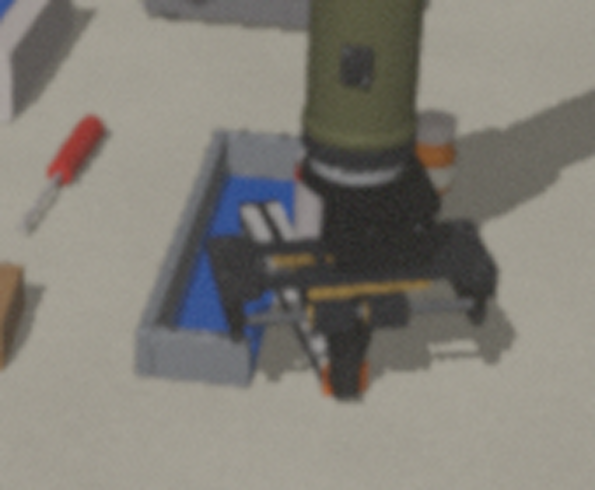

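View pics/t6z.png

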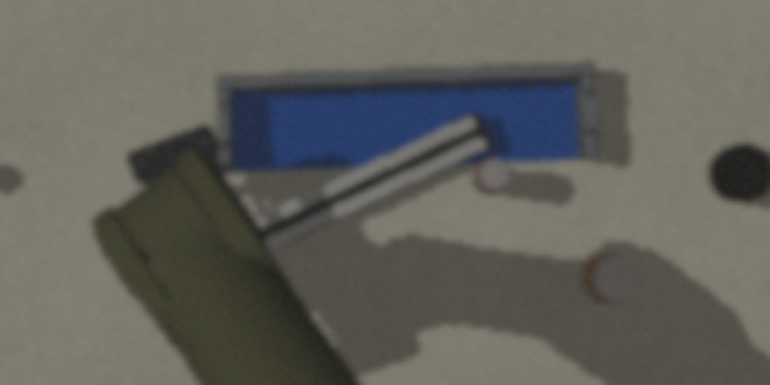

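Run:
```python
from h import *
b=ray("top",tz([(475,115),(490,148)]),.024);print("black top",b,b.mean(0))
g=ray("top",tz([(268,232),(478,133)]),.024);print("groove",g,np.degrees(np.arctan2(g[1,0]-g[0,0],g[0,1]-g[1,1])))
```

```text
black top [[ 0.61371074 -0.09775252]
 [ 0.58408163 -0.1102491 ]] [ 0.59889619 -0.10400081]
groove [[ 0.51324727  0.08770351]
 [ 0.59762269 -0.09998641]] 24.206151443594692
```

Request:
play_rows --translation '[[-2,0,6],[3,0,0],[6,0,0],[6,0,0],[6,0,0],[6,0,0],[6,0,0],[6,0,0],[0,0,0],[0,0,0]]' --turn '[[0,0,0],[0,0,0],[0,0,0],[0,0,0],[0,0,0],[0,0,0],[0,0,0],[0,0,0],[0,0,0],[0,0,0]]' --fingers '[-1,-1,-1,-1,-1,-1,-1,-1,-1,-1]'

```text
time: 10.7
position: [0.5195, 0.1033, 0.0133]
tool_rot: [-1.353, 0.953, -0.954]
ft_force: [-1.2, -0.4, 0.2]
grip_width: 0.006
```

```bash
python3 -c "from h import *;snap(7)"
```

```text
10.8 [0.51924477 0.10403267 0.01328454] [-0.13614613  0.13032651  0.30914205]
```

View pics/s7z.png

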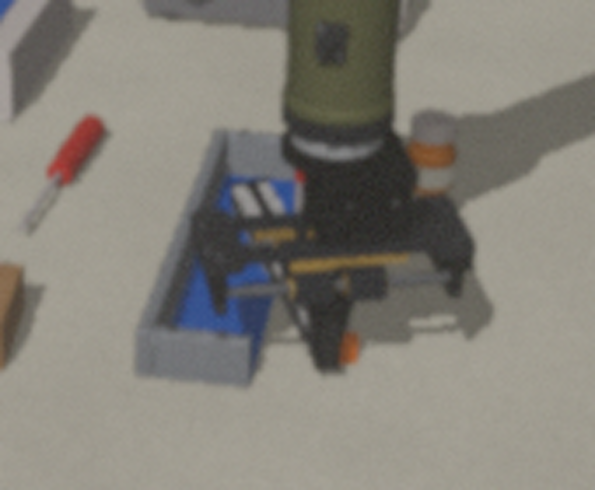

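View pics/t7z.png

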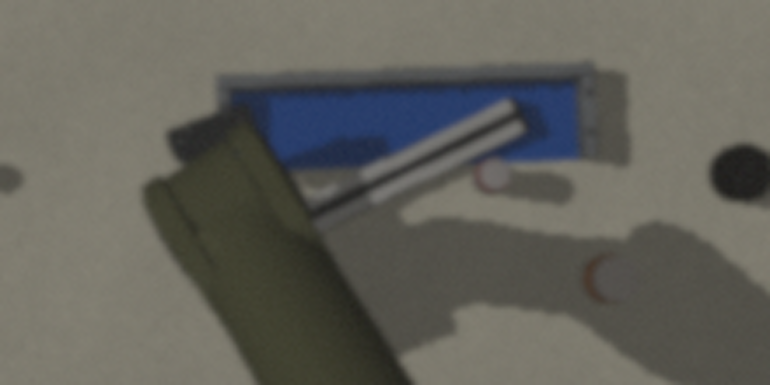

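Run:
```python
from h import *
b=ray("top",tz([(513,98),(528,131)]),.024);print("black top",b,b.mean(0))
g=ray("top",tz([(315,213),(518,117)]),.024);print("groove",np.degrees(np.arctan2(g[1,0]-g[0,0],g[0,1]-g[1,1])))
```

```text
black top [[ 0.62824114 -0.13184668]
 [ 0.59857127 -0.1442899 ]] [ 0.61340621 -0.13806829]
groove 24.27319978410829
```

Request:
play_rows --translation '[[5,0,0],[5,0,0],[5,0,0],[-25,0,0],[0,0,-25],[0,0,-25],[0,0,0],[20,0,0],[20,0,0],[22,0,0]]' --turn '[[0,0,0],[0,0,0],[0,0,0],[0,0,0],[0,0,0],[0,0,0],[0,0,0],[0,0,0],[0,0,0],[0,0,0]]' --fingers '[-1,-1,-1,-1,-1,-1,-1,-1,-1,-1]'

```text
time: 11.63
position: [0.4906, 0.0378, 0.0139]
tool_rot: [-1.353, 0.95, -0.953]
ft_force: [0.0, -0.1, 0.3]
grip_width: 0.004
```

```bash
python3 -c "from h import *;snap(8)"
```

```text
11.7333 [0.49172746 0.03403207 0.01362394] [0.00344878 0.07384959 0.17594163]
```

View pics/s8z.png

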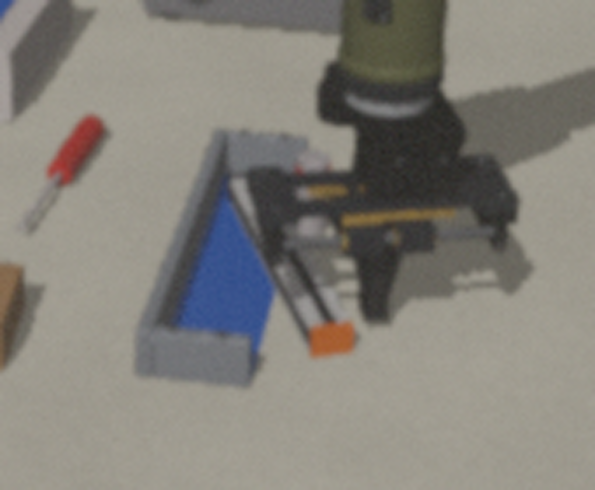

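View pics/t8z.png

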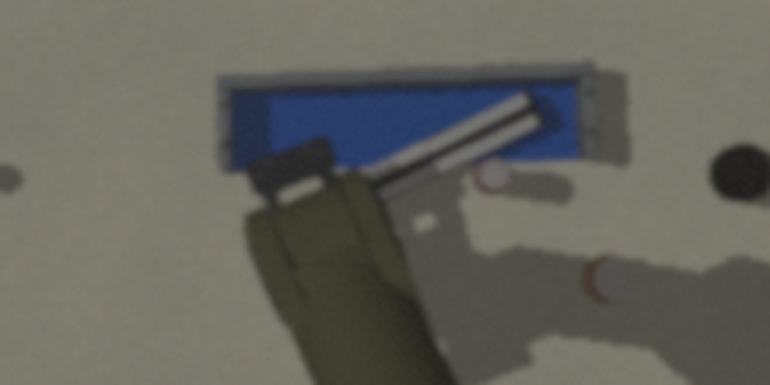

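Request:
play_rows --translation '[[2.4,0,6.6],[2.4,0,6.6],[2.4,0,6.6],[2.4,0,6.6],[2.4,0,6.6],[2.4,0,6.6],[2.4,0,6.6],[2.4,0,6.6],[2.4,0,6.6],[0,0,0]]' --turn '[[0,0,0],[0,0,0],[0,0,0],[0,0,0],[0,0,0],[0,0,0],[0,0,0],[0,0,0],[0,0,0],[0,0,0]]' --fingers '[-1,-1,-1,-1,-1,-1,-1,-1,-1,-1]'

```text
time: 12.57
position: [0.555, 0.0386, 0.0137]
tool_rot: [-1.351, 0.951, -0.953]
ft_force: [-0.6, 0.5, 0.7]
grip_width: 0.005
```

```bash
python3 -c "from h import *;snap(9)"
```

```text
12.6667 [0.55356408 0.03864049 0.01358977] [0.02793106 0.05538366 0.237953  ]
```

View pics/s9z.png

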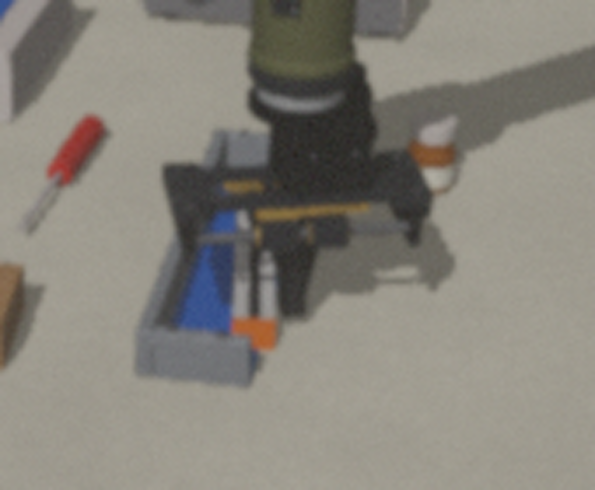

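View pics/t9z.png

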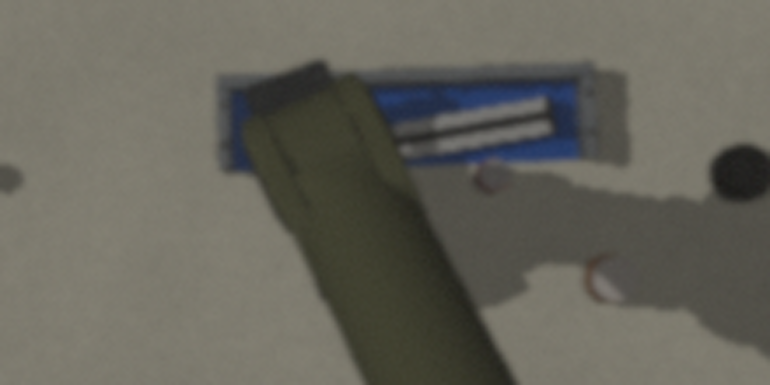

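Run:
```python
from h import *
o=ray("side",sz([(232,319),(278,319)]),.024);print("orange side",o,o.mean(0))
b=ray("top",tz([(548,97),(553,133)]),.024);print("black top",b,b.mean(0))
```

```text
orange side [[0.59200144 0.07830876]
 [0.55846355 0.07115495]] [0.5752325  0.07473185]
black top [[ 0.62854205 -0.16288855]
 [ 0.59637624 -0.16635031]] [ 0.61245915 -0.16461943]
```

Request:
play_rows --translation '[[2,0,5.6],[2,0,5.6],[2,0,5.6],[2,0,5.6],[2,0,5.6],[1.7,0,4.7],[0,0,0],[-5,0,-14],[-5,0,-14],[0,0,0]]' --turn '[[0,0,0],[0,0,0],[0,0,0],[0,0,0],[0,0,0],[0,0,0],[0,0,0],[0,0,0],[0,0,0],[0,0,0]]' --fingers '[-1,-1,-1,-1,-1,-1,-1,-1,-1,-1]'

```text
time: 13.5
position: [0.5556, 0.0387, 0.0131]
tool_rot: [-1.355, 0.953, -0.951]
ft_force: [-0.7, 0.4, -0.1]
grip_width: 0.006
```

```bash
python3 -c "from h import *;snap(10)"
```

```text
13.6 [0.55853531 0.03832814 0.01382909] [-0.03258639  0.68347577  0.61839636]
```

View pics/s10z.png

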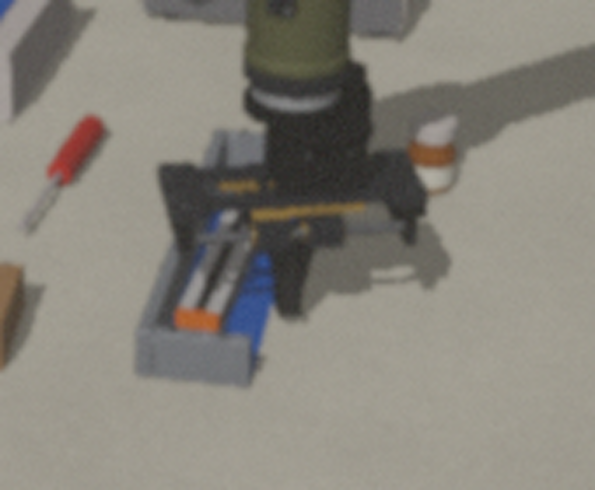

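View pics/t10z.png

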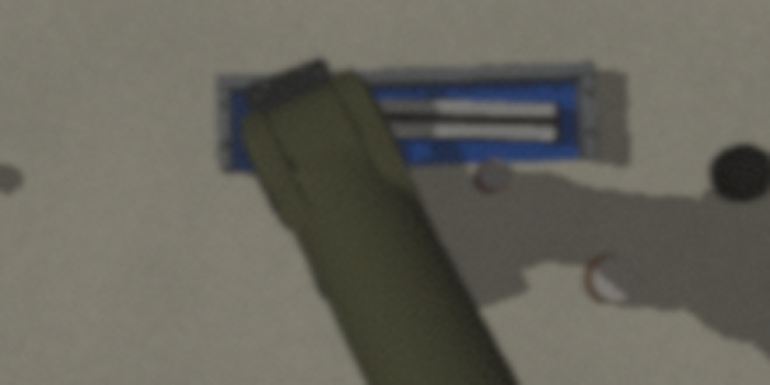

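Request:
play_rows --translation '[[31,0,-11],[31,0,-11],[31,0,-11],[0,0,0],[2.7,0,7.5],[2.7,0,7.5],[2.7,0,7.5],[2,0,5.6],[2,0,5.6],[0,0,0]]' --turn '[[0,0,0],[0,0,0],[0,0,0],[0,0,0],[0,0,0],[0,0,0],[0,0,0],[0,0,0],[0,0,0],[0,0,0]]' --fingers '[-1,-1,-1,-1,-1,-1,-1,-1,-1,-1]'

```text
time: 14.43
position: [0.5956, -0.0587, 0.0135]
tool_rot: [-1.352, 0.951, -0.951]
ft_force: [0.4, -0.2, 0.0]
grip_width: 0.004
```

```bash
python3 -c "from h import *;snap(11)"
```

```text
14.5333 [ 0.59464747 -0.05915466  0.01341735] [-0.18184386  0.65312691 -0.51192465]
```

View pics/s11z.png

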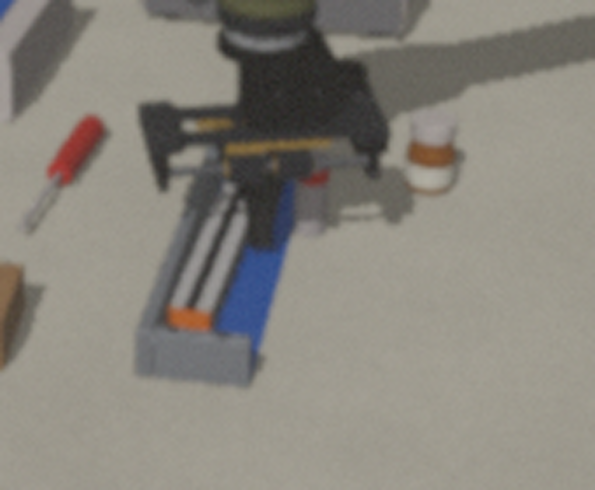

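View pics/t11z.png

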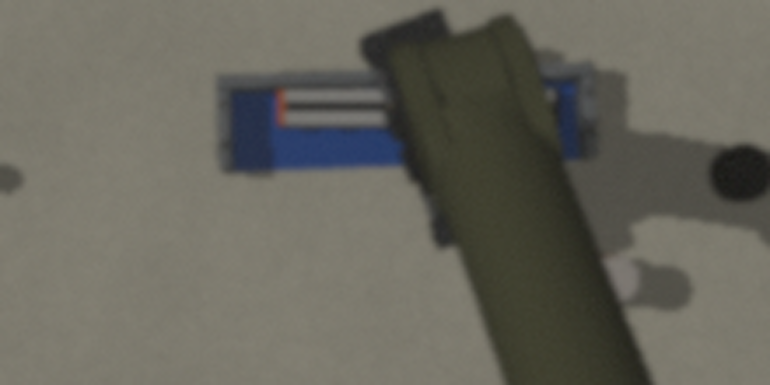

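Request:
play_rows --translation '[[0.7,0,1.9],[0.7,0,1.9],[0.7,0,1.9],[0,0,0],[0,0,0],[0,0,0],[0,0,0],[0,0,0],[0,0,0],[0,0,0]]' --turn '[[0,0,0],[0,0,0],[0,0,0],[0,0,0],[0,0,0],[0,0,0],[0,0,0],[0,0,0],[0,0,0],[0,0,0]]' --fingers '[-1,-1,-1,-1,-1,-1,-1,-1,-1,-1]'

```text
time: 15.37
position: [0.6002, -0.0603, 0.0136]
tool_rot: [-1.353, 0.952, -0.952]
ft_force: [-1.4, 0.2, -1.3]
grip_width: 0.009
```

Still barely any force. I'll back off and up to get a clear look.

Request:
play_rows --translation '[[-8,0,-20],[-8,0,-20],[0,-30,0],[0,-30,0],[0,-30,0],[30,0,-25],[30,0,-25],[30,0,-25],[30,0,-25],[0,0,0]]' --turn '[[0,0,0],[0,0,0],[0,0,0],[0,0,0],[0,0,0],[0,0,0],[0,0,0],[0,0,0],[0,0,0],[0,0,0]]' --fingers '[-1,-1,-1,-1,-1,-1,-1,-1,-1,-1]'

```text
time: 16.2
position: [0.5001, -0.2154, 0.1035]
tool_rot: [-1.354, 0.96, -0.964]
ft_force: [-0.2, -0.3, -0.5]
grip_width: 0.002
```

```bash
python3 -c "from h import *;snap(12)"
```

```text
16.3 [ 0.50307522 -0.20738681  0.1037258 ] [ 0.76697572 -0.43696596  0.27352555]
```

View pics/s12z.png

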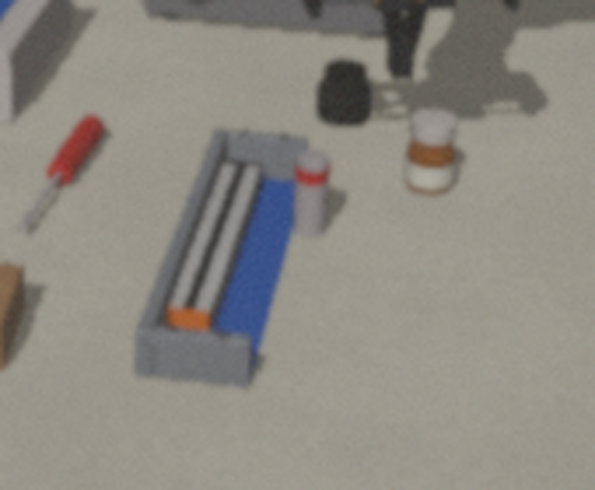

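View pics/t12z.png

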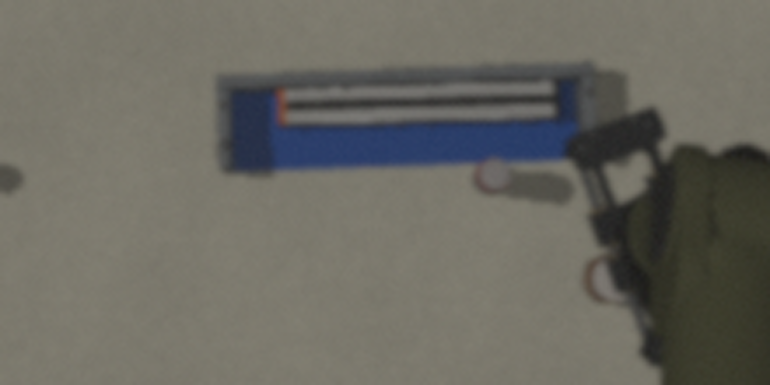

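```bash
python3 - <<'E'
from h import *
n=ray("top",tz([(283,124),(555,122)]),.024);f=ray("top",tz([(281,87),(554,81)]),.024);g=ray("top",tz([(285,105),(552,98)]),.024)
sr=ray("top",tz([(218,76),(594,64)]),.04)
print("near",n,"far",f,"groove",g,"stoprear",sr)
# profiles along columns
im=cv2.imread("pics/top12.png").astype(int).sum(2)
for u in (315,340,350,360,380,386): print(u,im[174:200,u])
E
python3 - <<'E'
import cv2
a=cv2.imread("pics/top12.png")[170:215,285:410];cv2.imwrite("pics/t12zz.png",cv2.resize(a,None,fx=6.4,fy=6.4,interpolation=cv2.INTER_CUBIC))
E
```

```text
near [[ 0.60890094  0.07282021]
 [ 0.60613336 -0.16841513]] far [[ 0.64202264  0.07404168]
 [ 0.64273541 -0.16863573]] groove [[ 0.62584288  0.07075412]
 [ 0.62758171 -0.16640526]] stoprear [[ 0.65094588  0.12910137]
 [ 0.65519554 -0.20190275]]
315 [351 350 350 345 343 331 300 265 250 229 218 265 320 326 272 184 162 240
 319 341 311 231 184 196 206 215]
340 [350 349 347 344 331 291 257 243 224 212 256 321 341 310 222 171 235 314
 348 337 289 219 191 199 204 208]
350 [347 347 345 342 323 284 252 237 225 221 268 329 340 298 213 172 243 315
 341 312 244 195 198 205 210 210]
360 [343 346 346 345 323 285 255 247 238 264 325 341 320 254 181 174 257 319
 339 301 224 181 198 205 211 208]
380 [342 344 342 329 292 255 242 230 201 250 315 334 299 210 165 227 302 334
 319 265 202 184 199 210 204 210]
386 [343 344 341 317 287 257 248 234 233 283 321 326 290 200 164 226 310 330
 307 238 194 196 200 210 204 205]
```

View pics/t12zz.png

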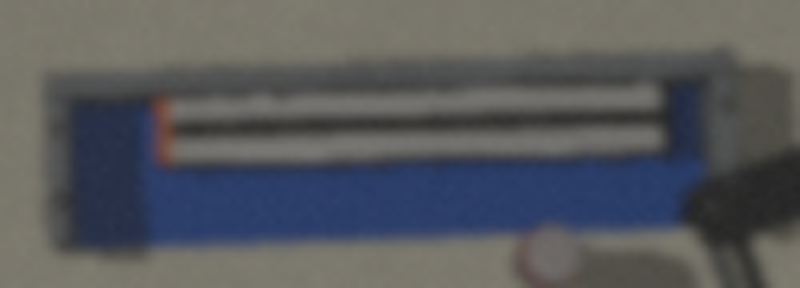

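The groove centreline lies 14–15 mm in front of the stop's face at both ends, which is flush within the measurement error. Every bystander in view sits where it was, and the gripper is clear.

```bash
python3 -c "
from h import *
print(ctrl.close_job())"
```

```text
the job is handed in; nothing more can be done
None
```

The bar is in the bay, lying along the back stop behind the post, and I handed the job in at about 16.3 s of the 64 s allowed. No verdict is reported, so this rests on my own camera measurements.

**What I did:** All pushes were with shut fingers, and the bar was never gripped or lifted.
1. I swung the black end forward to about 27°.
2. I pushed the bar from its orange end until the black end was behind the post. It was about 30 mm from the stop, while the orange end was still about 130 mm out.
3. I swung the orange end in, then pressed the bar against the stop near its middle.

**Last checks:**
- **Distance to the stop:** from the top view, the centreline is about 14 mm from the stop at the orange end and 15 mm at the black end. The allowed range is 8 to 24 mm, and the calibration is good to about 2 mm.
- **Position:** the bar runs parallel to the stop, with clear space to both cheeks.
- **Disagreement:** the bar's width from its top-face edges came out at 33 and 37 mm, against a true 32 mm. I therefore relied on the groove line instead.
- **Flush contact:** the wrist force stayed near zero in the final press, so only the images confirm it is flush.
- **Bystanders:** by eye, those visible in the last pictures had not moved, and the wrist force stayed low throughout. I did not measure them again, and the bottle and bowl were outside those pictures.
- **Gripper:** it was clear of everything, with the fingertips about 100 mm up.

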